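# Free the stuck copy-carver carriage, home it and lock it

### The arm

A 6-joint arm with a two-finger parallel gripper is mounted at the origin on the work surface. World frame = base frame: x ahead of the robot, y to its left, z up, the work surface at z = 0. Lengths are in m, angles in rad, forces in N, time in s.
With the tool pointing down it reaches from about 0.375 to 0.9 m from the base axis. Payload 3.1 kg.
Tool frame: the origin (TCP) lies midway between the tips of the shut fingers; the grasp point (between the pads) lies 19 mm behind it; x points along the fingers, y is the direction in which the jaws open and shut, and the axes are right-handed (so a half turn about x gives the same grasp; the last joint's range is limited). The gripper opens to 87 mm and grips with 3 to 60 N. Pads are 19 mm wide; open, the fingers measure 117 mm over their backs; the gripper's body (75 mm by 190 mm) begins 51 mm behind the grasp point.
Start: joints at [1.056, 0.527, 1.433, -0, 1.181, -0.178], TCP at [0.207, 0.59, 0.223] pointing down, gripper open.
Joint ranges: [-3.08, 3.08], [-0.75, 2.2], [0.22, 2.44], [-1.43, 4.57], [0, 2.65], [-2.85, 2.85]. Speed limits (rad/s): [2.79, 2.79, 3.14, 3.14, 3.14, 3.14].

### API

Orientations are given as a unit quaternion [x, y, z, w].
In Python, from rig import get_obs, imaging, robot gives the robot as it stands.
- The arm moves only by the shell command python3 -m inch 'ROWS' [FORCE]. ROWS is JSON, a list of rows, each a list of 3 entries, a list of its own where there are three numbers: the finger opening in mm, from 0 to 87, then the shift along the tool's x, y, z in mm, then the turn, a rotation vector about the tool's x, y, z in degrees. In form: [[grip, [dx, dy, dz], [wx, wy, wz]], ...]. A call has 1 to 12 rows; each row shifts and turns the pose as measured when the row begins, along the tool's axes as they then stand; what a row does not reach is not made up. A row lasts 1/8 s, in which the tool goes at most 62.5 mm and 10.7 degrees, less where a joint would pass 70% of its speed; a pose out of reach is approached as far as the arm can. A call with a gripper value outside its range is refused whole. The fingers move at their own pace and stop on an object; FORCE is the grip in N (left out, the last holds). Time passes only in rows, so rows that do not move let the fingers close. It gives the time, the measured TCP pose, the force and the opening at its end, in the units of the state.
- get_obs(): the state, without advancing time (a new reading comes with each control period).
- imaging.camera(name): name is "scene" or "top"; returns the picture (400x640x3 uint8, red, green, blue); there is no depth.
- imaging.camera_params(name): a dict with "camera_matrix" (3x3 intrinsics, pixels), "xyz" and "rotation" of the camera in the world. Camera axes: x right, y down, z forward; pixel columns grow to the right and rows downward; lengths in m; the calibration is good to about 2 mm. A picture is of the moment at which its call begins. camera_params takes no time and is no camera call.
- robot.hand_in(): hands the job in, once; it reports no verdict.
Trained networks look in the newest picture that a camera, given by its name, has taken for a name from the list of things; names that differ only in an ending like _2 or _b are one class to them, and where a whole thing is asked for, a point or a joint stands for the part that bears it (a point fixed in the world has none). Each returns a list of dicts, best first, with "confidence" (0 to 1); they miss things now and then, are a little off and sometimes report something else, mostly with a low value. They report only what shows in the picture. A call takes as long as a camera call.
- imaging.cut_out(camera, target): "pixels" (400x640 bool, what is visible of it) and "box" ([centre column, centre row, width, height] in pixels, round what is visible of it).
- imaging.tip_of(camera, target): "pixel" ([column, row] in pixels: a listed point, or the origin of a listed thing).
The state is a dict: "time": time; "q": joint angles; "joint_velocities": joint speeds; "joint_torque": joint torques, N m; "position": TCP position; "tool_rot": TCP orientation; "ft_force": force on the tool from outside, world axes, zero at the start; "moment": the same for the moment, N m; "grip_width": finger opening in m.
Only numpy, scipy, OpenCV 4.12 (cv2) and the standard library are available. Lean on these libraries where they do the work, as an engineer would, in place of code of your own. Each camera call takes 0.05 s, during which the arm holds its last target. There are 200 camera calls.

### The job

The blue carriage of the copy-carving rig is stuck on its rods: push it by its red handle towards the green hood until it breaks free, then on until it is fully home, bearing firmly against the sprung stop hidden in the hood, without ramming the stop. With it left there, throw the yellow lock lever all the way over towards the hood's closed end, let go, and leave everything else on the bench where it lies.

Things in the scene. Friction and masses are not known exactly. Their poses are not given: they have to be found in the camera images.
- rig: Grey steel base plate of the rig, fixed, 12 mm thick, 190 mm (its x, from -125 to +65) by 430 mm (its y, from -200 to +230), with two guide rods along its y. Origin on the bench under the line midway between the rods; z up; y is the direction in which the carriage is pushed. Placed anew and turned up to 0.3 rad each time.
- carriage: Blue block 92 (x) x 70 (y) x 44 mm on the rods, origin under its centre, 26 mm above the bench, axes as the rig's; slides only along y. A brass rod sticks out 115 mm from its +y face, at 54 mm above the bench, towards the hood. Starts stuck at rig y -110 mm: 9 to 21 N of push along +y frees it within 6 mm; then it slides with 3 to 8 N drag and stays where left.
- carriage_handle (a point): Point on the axis of the red upright handle on the carriage, 108 mm above the bench: a square post 26 x 26 mm (sides along the rig's x and y), standing from the block's top at 70 mm to 134 mm above the bench. The point is 26 mm below the post's top.
- hood: Green hood on the rig, 90 (x) x 130 (y) mm, top 85 mm above the bench, origin at its open -y end (rig y +85, z 12 mm). Inside, unseen, is the stop, met by the brass rod after 70 to 130 mm of travel, different each time: a pad that yields 4 mm to a light spring (2 N), then is solid. The carriage's drag keeps the pad squeezed. The blue block never reaches the hood.
- lock (a joint): Yellow lock lever on a dark block on the base plate beside the hood, hinged at rig x -88, y +130, z 34 mm: about 0 rad at the start, leaning towards the rig's -y; 1.0 rad fully over, leaning towards +y. About 1 N at its tip throws it; it stays where left.
- lock_tip (a point): Centre of the 26 mm yellow ball at the lever's tip, 80 mm from the hinge, about 104 mm above the bench at either end of its swing. It travels about 77 mm along the rig's y.
- offcut_center (a point): Centre of a pale wood offcut 40 x 60 x 28 mm lying loose on the base plate at the carriage's starting end. Bystander.
- glue: White glue bottle, red cap, 60 mm across, 170 mm tall, loose. Origin under its centre. Bystander.
- corbel: Dark carved walnut corbel, 100 x 120 x 100 mm, loose. Origin under its centre. Bystander.
- gouge: Thin hand tool with a pale wooden handle, 240 mm long, lying loose on the bench. Bystander.
- mallet: Hammer with a brown wooden handle, lying loose on the bench. Bystander.
- screw_cup: Open blue cup, 80 mm across, 70 mm tall, loose. Origin under its centre. Bystander.
- yellow_pad: Yellow block 110 x 75 x 12 mm lying loose on the bench. Bystander.

How it is judged:
On the way, in this order (a step that is already met when the one before it is completed fails the run):
1. the carriage has been broken free and bears against the hidden stop, its pad squeezed (contact force between carriage and hood above 1.2 N and value of joint lock below 0.4 rad), for 0.3 s.
2. the lock lever is thrown over with the carriage home (value of joint lock above 0.85 rad and contact force between carriage and hood above 1.2 N), for 0.2 s.
At the end, for the whole second after the job is handed in: The carriage rests home: the stop pad in the hood is squeezed by the carriage with more than 1.2 N (within about 1.6 mm of its solid end), the carriage is at rest, and the lock lever is over past 0.85 rad (all of step 2 and linear speed of carriage below 0.005 m/s); the robot touches nothing.
It fails at once if the stop is struck or pressed with more than 22 N (contact force between carriage and hood above 22 N).
It fails at once if a bystander (offcut, glue bottle, corbel, gouge, hammer, cup or yellow block) is shifted by more than 20 mm (distance of any of offcut_center, glue, corbel, gouge, mallet, screw_cup, yellow_pad from where it was at the start of the episode above 0.02 m).
It also fails if it takes over 64 s, if anything falls off the work surface, if the arm or the gripper's body presses on something with over 40 N, if the wrist force passes 120 N, or if a joint passes its speed limit or range.

## Working session

There is one attempt and no reset: what is moved stays moved. The work goes in short steps, Python scripts to look and compute and a shell command to move; the robot and the scene stay as the last step left them, time stands still between calls to the robot, and variables do not carry over. Pictures are saved under pics/ and viewed, about 8 in all and at most 12, crops included, and the job is handed in when it is done.

```bash
mkdir -p pics; ls; python3 - <<'E'
from rig import get_obs, imaging, robot
import cv2,numpy as np
o=get_obs();print({k:np.round(v,3).tolist() for k,v in o.items()})
for c in("scene","top"):
    im=imaging.camera(c);cv2.imwrite(f"pics/a_{c}.png",im[:,:,::-1])
    p=imaging.camera_params(c);print(c,{k:np.round(v,3).tolist() for k,v in p.items()})
    for t in("rig","carriage","carriage_handle","hood","lock_tip","offcut_center","glue","corbel","screw_cup","gouge","mallet","yellow_pad"):
        print(t,[(np.round(d["pixel"],1).tolist(),round(float(d["confidence"]),2)) for d in imaging.tip_of(c,t)][:2])
E
```

```text
pics
{'time': 0.0, 'q': [1.055, 0.528, 1.434, 0.0, 1.181, -0.179], 'joint_velocities': [-0.001, 0.001, -0.0, -0.002, 0.0, -0.0], 'joint_torque': [0.0, -44.004, -17.659, 0.063, 0.058, -0.0], 'position': [0.206, 0.589, 0.222], 'tool_rot': [0.118, 0.697, -0.119, 0.697], 'ft_force': [-0.017, -0.271, -0.183], 'moment': [-0.003, -0.013, -0.057], 'grip_width': 0.087}
scene {'camera_matrix': [[501.396, 0.0, 324.127], [0.0, 501.396, 199.91], [0.0, 0.0, 1.0]], 'xyz': [1.308, -0.159, 1.291], 'rotation': [0.725, 0.625, -0.184, -0.222]}
rig [([360.0, 230.9], 0.68)]
carriage [([317.4, 227.7], 0.77)]
carriage_handle [([317.3, 212.9], 0.68)]
hood [([392.2, 228.4], 0.72)]
lock_tip [([386.2, 184.9], 0.53)]
offcut_center [([319.1, 227.2], 0.75), ([308.4, 199.4], 0.61)]
glue [([482.4, 195.1], 0.68), ([385.8, 184.2], 0.46)]
corbel [([467.0, 245.2], 0.59)]
screw_cup [([211.2, 280.3], 0.61)]
gouge [([200.3, 210.7], 0.73)]
mallet [([165.1, 267.5], 0.95)]
yellow_pad [([444.2, 158.1], 0.85)]
top {'camera_matrix': [[426.604, 0.0, 313.857], [0.0, 426.604, 195.403], [0.0, 0.0, 1.0]], 'xyz': [0.283, 0.005, 1.281], 'rotation': [-0.683, 0.722, -0.081, 0.072]}
rig [([286.4, 185.8], 0.71)]
carriage [([325.6, 188.0], 0.91), ([421.4, 151.7], 0.41)]
carriage_handle [([326.3, 182.9], 0.86)]
hood [([258.6, 184.1], 0.97), ([183.5, 167.0], 0.63)]
lock_tip [([251.6, 210.3], 0.6), ([183.3, 166.9], 0.57)]
offcut_center [([248.1, 208.0], 0.16)]
glue [([145.7, 220.2], 0.76), ([324.8, 185.4], 0.22)]
corbel [([186.1, 167.1], 0.66)]
screw_cup [([422.7, 150.8], 0.97)]
gouge [([439.1, 225.1], 0.85)]
mallet [([469.7, 169.1], 0.68), ([326.0, 185.7], 0.21)]
yellow_pad [([174.9, 264.0], 0.6)]
```

```bash
cat > h.py <<'E'
from rig import get_obs, imaging, robot
import cv2,numpy as np
from scipy.spatial.transform import Rotation as R
from scipy.optimize import least_squares
P={c:imaging.camera_params(c) for c in("scene","top")}
def proj(c,X):
    p=P[c];Rm=R.from_quat(p["rotation"]) if np.size(p["rotation"])==4 else R.from_matrix(p["rotation"])
    v=Rm.inv().apply(np.atleast_2d(X)-p["xyz"]);u=v@np.array(p["camera_matrix"]).T
    return u[:,:2]/u[:,2:]
def tri(obs,z=None):  # obs: list (cam,pixel)
    f=lambda X:np.concatenate([proj(c,X)[0]-px for c,px in obs]+([[(X[2]-z)*1000]] if z is not None else []))
    s=least_squares(f,[0.5,0,0.1]);return s.x,np.abs(s.fun).max()
E
python3 - <<'E'
from h import *
pts={"rig":((360,230.9),(286.4,185.8),0),"carr":((317.4,227.7),(325.6,188),.026),"handle":((317.3,212.9),(326.3,182.9),.108),"hood":((392.2,228.4),(258.6,184.1),.012),"tip":((386.2,184.9),(251.6,210.3),.104),"glue":((482.4,195.1),(145.7,220.2),0),"corbel":((467,245.2),(186.1,167.1),0),"cup":((211,280),(422.7,150.8),0),"gouge":((200,210.7),(439,225),.01),"mallet":((165,267.5),(469.7,169.1),.01),"pad":((444.2,158.1),(174.9,264),.006)}
for n,(s,t,z) in pts.items():
    print(n,z,*[(np.round(a,3),round(b,1)) for a,b in (tri([("scene",s),("top",t)]),tri([("scene",s)],z),tri([("top",t)],z))])
a=cv2.imread("pics/a_scene.png")[130:310,140:540];b=cv2.imread("pics/a_top.png")[100:300,100:500]
cv2.imwrite("pics/v1.png",cv2.resize(np.vstack([a,b]),None,fx=1.55,fy=1.55,interpolation=cv2.INTER_CUBIC))
E
```

```text
rig 0 (array([0.597, 0.068, 0.014]), np.float64(1.3)) (array([ 0.589,  0.074, -0.   ]), np.float64(0.0)) (array([0.599, 0.064, 0.   ]), np.float64(0.0))
carr 0.026 (array([ 0.578, -0.053,  0.032]), np.float64(0.4)) (array([ 0.575, -0.052,  0.026]), np.float64(0.0)) (array([ 0.58 , -0.055,  0.026]), np.float64(0.0))
handle 0.108 (array([ 0.575, -0.053,  0.108]), np.float64(0.3)) (array([ 0.575, -0.052,  0.108]), np.float64(0.0)) (array([ 0.575, -0.054,  0.108]), np.float64(0.0))
hood 0.012 (array([0.606, 0.157, 0.021]), np.float64(3.0)) (array([0.601, 0.168, 0.012]), np.float64(0.0)) (array([0.607, 0.149, 0.012]), np.float64(0.0))
tip 0.104 (array([0.508, 0.159, 0.106]), np.float64(0.1)) (array([0.507, 0.16 , 0.104]), np.float64(0.0)) (array([0.509, 0.16 , 0.104]), np.float64(0.0))
glue 0 (array([ 0.515,  0.488, -0.003]), np.float64(2.7)) (array([0.518, 0.477, 0.   ]), np.float64(0.0)) (array([0.516, 0.494, 0.   ]), np.float64(0.0))
corbel 0 (array([ 0.679,  0.376, -0.006]), np.float64(0.3)) (array([ 0.682,  0.375, -0.   ]), np.float64(0.0)) (array([ 0.677,  0.374, -0.   ]), np.float64(0.0))
cup 0 (array([ 0.687, -0.367,  0.006]), np.float64(0.2)) (array([ 0.684, -0.367, -0.   ]), np.float64(0.0)) (array([ 0.689, -0.369, -0.   ]), np.float64(0.0))
gouge 0.01 (array([ 0.451, -0.392,  0.002]), np.float64(0.3)) (array([ 0.457, -0.392,  0.01 ]), np.float64(0.0)) (array([ 0.45 , -0.389,  0.01 ]), np.float64(0.0))
mallet 0.01 (array([ 0.623, -0.502, -0.003]), np.float64(2.8)) (array([ 0.632, -0.491,  0.01 ]), np.float64(0.0)) (array([ 0.619, -0.505,  0.01 ]), np.float64(0.0))
pad 0.006 (array([0.377, 0.393, 0.026]), np.float64(1.3)) (array([0.363, 0.397, 0.006]), np.float64(0.0)) (array([0.379, 0.403, 0.006]), np.float64(0.0))
```

View pics/v1.png

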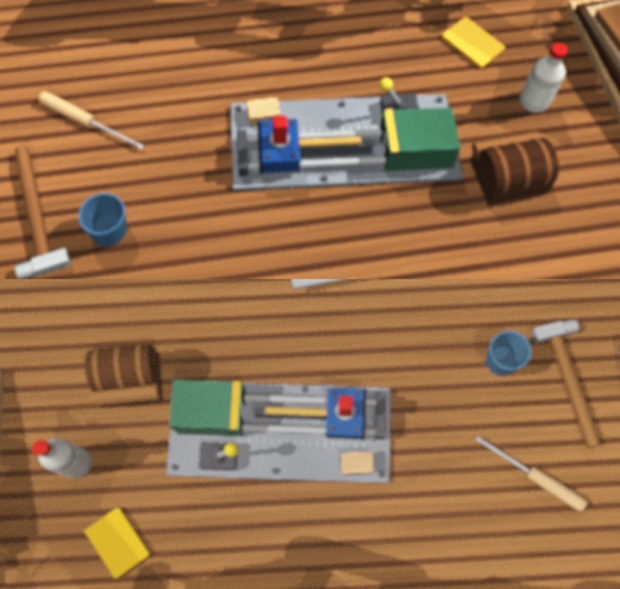

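The picture shows the rig turned slightly. The carriage and red handle are at top px (326,183), the hood's yellow mouth is at about (255,165), the lever ball is at (251,210), and the offcut lies beside the carriage at the -x side. All bystanders are clear of the rig. Next I fit the rig pose.

```bash
python3 - <<'E'
from h import *
# (rig pt, cam, px, weight)
O=[((0,-.11,.108),"scene",(317.3,212.9),2),((0,-.11,.108),"top",(326.3,182.9),2),((-.088,.0916,.104),"scene",(386.2,184.9),2),((-.088,.0916,.104),"top",(251.6,210.3),2)]
def v1(x,y): return (100+x/1.55,100+(y-279)/1.55)
for r,(x,y) in {(-.125,.23,.012):(167,475),(-.125,-.2,.012):(391,482),(.065,-.2,.012):(390,388)}.items(): O.append((r,"top",v1(x,y),1))
for r,(x,y) in {(-.125,-.2,.012):(232,103),(.065,-.2,.012):(233,189),(.065,.23,.012):(461,179),(-.125,.23,.012):(446,95)}.items(): O.append((r,"scene",(140+x/1.55,130+y/1.55),1))
W=lambda p,r:np.r_[R.from_rotvec([0,0,p[2]]).apply(r)[:2]+p[:2],r[2]]
f=lambda p:np.concatenate([w*(proj(c,W(p,r))[0]-px) for r,c,px,w in O])
s=least_squares(f,[.59,.06,-.1],loss="soft_l1");p=s.x
print(p,np.round(f(p).reshape(-1,2),1).tolist())
np.save("rigpose.npy",p)
o=get_obs();M=R.from_quat(o["tool_rot"]).as_matrix();print(M.round(3))
for n,r in {"behind":(0,-.155,.09),"handle":(0,-.11,.108),"tip":(-.088,.0916,.104)}.items():
    w=W(p,np.array(r));print(n,w.round(4),"tool shift mm",(M.T@(w-o["position"])*1000).round(1))
print("rig y",-np.sin(p[2]),np.cos(p[2]),"angle tool y vs rig x deg",np.degrees(np.arctan2(M[1,1],M[0,1])-p[2]))
E
```

```text
[ 0.58704224  0.06033155 -0.0969072 ] [[2.3, 0.3], [-3.3, -0.8], [0.4, 0.8], [-0.0, 0.2], [1.0, -0.2], [0.0, 1.1], [2.0, 0.5], [-2.5, -0.2], [-2.3, -0.6], [-0.7, -0.5], [-1.9, -0.3]]
[[-0.     0.33   0.944]
 [ 0.     0.944 -0.33 ]
 [-1.     0.    -0.   ]]
behind [ 0.572  -0.0939  0.09  ] tool shift mm [ 132.6 -524.6  571. ]
handle [ 0.5764 -0.0492  0.108 ] tool shift mm [ 114.6 -480.9  560.3]
tip [0.5083 0.16   0.104 ] tool shift mm [ 118.6 -306.   426.9]
rig y 0.09675559397235721 0.9953081708873168 angle tool y vs rig x deg 76.25453372949407
```

```bash
cat > st.py <<'E'
from h import *
p=np.load("rigpose.npy");o=get_obs();Q=R.from_rotvec([0,0,p[2]])
q=Q.inv().apply(o["position"]-np.r_[p[:2],0]);F=Q.inv().apply(o["ft_force"])
M=Q.inv().as_matrix()@R.from_quat(o["tool_rot"]).as_matrix()
print("t",round(o["time"],2),"TCP rig mm",(q*1000).round(1),"F rig",F.round(1),"grip",round(o["grip_width"]*1000,1));print(M.round(3).tolist())
E
python3 -m inch '[[0,[0,0,0],[-6.9,0,0]],[0,[0,0,0],[-6.9,0,0]],[0,[0,-48,31],[0,0,0]],[0,[0,-48,31],[0,0,0]],[0,[0,-48,31],[0,0,0]],[0,[0,-48,31],[0,0,0]],[0,[0,-48,31],[0,0,0]],[0,[0,-48,31],[0,0,0]],[0,[0,-48,31],[0,0,0]],[0,[0,-48,31],[0,0,0]],[0,[0,-48,31],[0,0,0]],[0,[0,-48,31],[0,0,0]]]' 40; python3 st.py
```

```text
time: 2.8
position: [0.4842, 0.0757, 0.2241]
tool_rot: [0.03, 0.703, -0.025, 0.71]
ft_force: [1.1, 1.0, 0.0]
grip_width: 0.0003
t 2.8 TCP rig mm [-103.8    5.4  224.1] F rig [1.  1.1 0. ] grip 0.3
[[0.011, -0.018, 1.0], [0.008, 1.0, 0.018], [-1.0, 0.007, 0.011]]
```

```bash
python3 -m inch '[[0,[0,-48,26],[1,0,0]],[0,[0,-48,26],[0,0,0]],[0,[0,-48,26],[0,0,0]],[0,[0,-36,26],[0,0,0]],[0,[50,0,0],[0,0,0]],[0,[50,0,0],[0,0,0]],[0,[0,0,0],[0,0,0]]]'; python3 st.py
```

```text
time: 3.68
position: [0.5807, -0.1271, 0.1242]
tool_rot: [0.039, 0.698, -0.036, 0.714]
ft_force: [-0.4, 1.0, 0.6]
grip_width: 0.0004
t 3.67 TCP rig mm [  11.8 -187.2  124.2] F rig [-0.5  0.9  0.6] grip 0.4
[[0.022, 0.009, 1.0], [0.005, 1.0, -0.009], [-1.0, 0.005, 0.022]]
```

```bash
python3 -m inch '[[0,[18,0,-6],[0.5,1.25,0]],[0,[18,10,-6],[0,0,0]],[0,[0,15,0],[0,0,0]],[0,[0,0,0],[0,0,0]]]'; python3 st.py; python3 - <<'E'
from h import *
a=imaging.camera("scene");cv2.imwrite("pics/v2.png",cv2.resize(a[150:280,260:460,::-1],None,fx=4,fy=4,interpolation=cv2.INTER_CUBIC))
for c in("scene","top"):
    imaging.camera("top") if c=="top" else 0
    print(c,[(np.round(d["pixel"],1),round(d["confidence"],2)) for d in imaging.tip_of(c,"carriage_handle")])
E
```

```text
time: 4.18
position: [0.5754, -0.1005, 0.0922]
tool_rot: [0.041, 0.703, -0.04, 0.709]
ft_force: [-0.6, -0.3, 0.6]
grip_width: 0.0005
t 4.17 TCP rig mm [   4.  -161.2   92.2] F rig [-0.5 -0.3  0.6] grip 0.5
[[0.007, 0.017, 1.0], [0.002, 1.0, -0.017], [-1.0, 0.002, 0.007]]
scene [(array([318.6, 209.2]), 0.63), (array([468.3, 243.2]), 0.34), (array([391.3, 227.2]), 0.31), (array([386.3, 182.1]), 0.22)]
top []
```

View pics/v2.png

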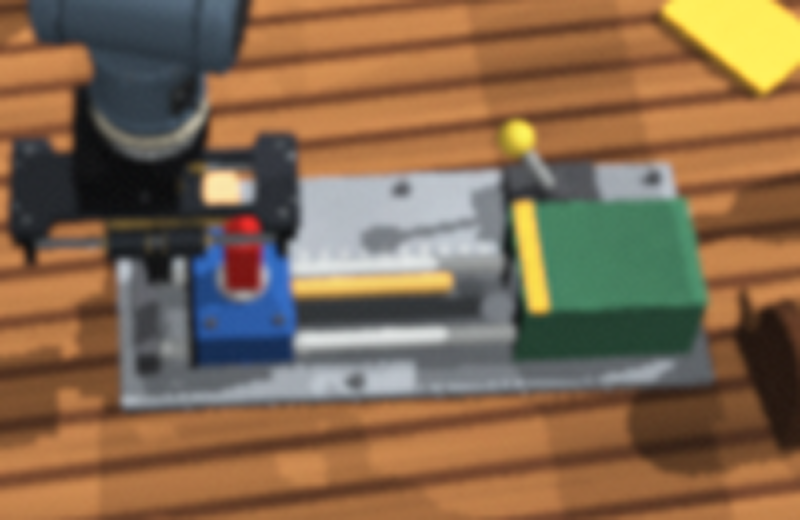

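The fingers, around (155,260), hang behind the red post at (242,260), with the body above it. I'll advance to contact.

```bash
python3 -m inch '[[0,[0,12,0],[0,0,0]],[0,[0,4,0],[0,0,0]],[0,[0,2,0],[0,0,0]]]';python3 st.py; python3 -m inch '[[0,[0,2,0],[0,0,0]],[0,[0,2,0],[0,0,0]]]';python3 st.py; python3 -m inch '[[0,[0,2,0],[0,0,0]],[0,[0,2,0],[0,0,0]]]';python3 st.py
```

```text
time: 4.75
position: [0.578, -0.0836, 0.0926]
tool_rot: [0.042, 0.703, -0.041, 0.709]
ft_force: [-0.1, -0.7, 0.4]
grip_width: 0.0002
t 4.75 TCP rig mm [   4.9 -144.1   92.6] F rig [-0.1 -0.7  0.4] grip 0.2
[[0.009, 0.02, 1.0], [0.001, 1.0, -0.02], [-1.0, 0.002, 0.009]]
time: 5.0
position: [0.5784, -0.0793, 0.0925]
tool_rot: [0.042, 0.703, -0.041, 0.709]
ft_force: [-0.5, 0.5, -0.1]
grip_width: 0.0006
t 5.0 TCP rig mm [   4.9 -139.8   92.5] F rig [-0.6  0.4 -0.1] grip 0.6
[[0.009, 0.02, 1.0], [0.001, 1.0, -0.02], [-1.0, 0.002, 0.009]]
time: 5.25
position: [0.5789, -0.0752, 0.0924]
tool_rot: [0.042, 0.703, -0.041, 0.709]
ft_force: [0.5, -0.4, -0.6]
grip_width: 0.0005
t 5.25 TCP rig mm [   5.  -135.7   92.4] F rig [ 0.6 -0.3 -0.6] grip 0.5
[[0.008, 0.02, 1.0], [0.001, 1.0, -0.02], [-1.0, 0.002, 0.008]]
```

```bash
for i in 1; do python3 -m inch '[[0,[0,2,0],[0,0,0]],[0,[0,2,0],[0,0,0]]]';python3 st.py|head -1; done; python3 -m inch '[[0,[0,2,0],[0,0,0]],[0,[0,2,0],[0,0,0]]]'>/dev/null;python3 st.py|head -1;python3 -m inch '[[0,[0,2,0],[0,0,0]],[0,[0,2,0],[0,0,0]]]'>/dev/null;python3 st.py|head -1
```

```text
time: 5.5
position: [0.5793, -0.071, 0.0924]
tool_rot: [0.042, 0.703, -0.041, 0.709]
ft_force: [1.0, -0.2, 0.4]
grip_width: 0.0008
t 5.5 TCP rig mm [   5.  -131.5   92.4] F rig [ 1.  -0.1  0.4] grip 0.8
t 5.75 TCP rig mm [   5.1 -128.2   92.4] F rig [-0.4 -5.5 -1.1] grip 0.1
t 6.0 TCP rig mm [   5.2 -127.7   92.4] F rig [-0.6 -8.8  0.2] grip 0.1
```

```bash
python3 -m inch '[[0,[0,3,0],[0,0,0]],[0,[0,3,0],[0,0,0]]]'>/dev/null;python3 st.py|head -1;python3 -m inch '[[0,[0,4,0],[0,0,0]],[0,[0,4,0],[0,0,0]]]'>/dev/null;python3 st.py|head -1;python3 -m inch '[[0,[0,5,0],[0,0,0]],[0,[0,5,0],[0,0,0]]]'>/dev/null;python3 st.py|head -1
```

```text
t 6.25 TCP rig mm [   5.2 -127.6   92.6] F rig [ -1.7 -12.1   0.2] grip 0.2
t 6.5 TCP rig mm [   5.2 -127.8   92.8] F rig [ -2.4 -13.7  -0.1] grip 0.0
t 6.75 TCP rig mm [   5.2 -128.1   93. ] F rig [ -3.2 -18.1  -1. ] grip 0.7
```

```bash
python3 -m inch '[[0,[0,6,0],[0,0,0]],[0,[0,6,0],[0,0,0]]]'>/dev/null;python3 st.py|head -1;python3 -m inch '[[0,[0,7,0],[0,0,0]],[0,[0,7,0],[0,0,0]]]'>/dev/null;python3 st.py|head -1
```

```text
t 7.0 TCP rig mm [   5.1 -122.5   93.1] F rig [-1.  -6.1  1.1] grip 0.5
t 7.25 TCP rig mm [   5.  -112.2   93.1] F rig [-2.2 -6.6  2.4] grip 0.3
```

```bash
python3 -m inch '[[0,[0,6,0],[0,0,0]],[0,[0,6,0],[0,0,0]],[0,[0,6,0],[0,0,0]],[0,[0,6,0],[0,0,0]],[0,[0,6,0],[0,0,0]],[0,[0,5,0],[0,0,0]],[0,[0,3,0],[0,0,0]]]'>/dev/null;python3 st.py
```

```text
t 8.12 TCP rig mm [  4.8 -84.5  93.5] F rig [-1.7 -7.   0.8] grip 0.3
[[0.0, -0.002, 1.0], [-0.078, 0.997, 0.002], [-0.997, -0.078, 0.0]]
```

```bash
python3 -m inch '[[0,[0,4,0],[0,0,2]],[0,[0,4,0],[0,0,2]],[0,[0,4,0],[0,0,2]],[0,[0,3,0],[0,0,1]]]'>/dev/null;python3 st.py; python3 -m inch '[[0,[0,4,0],[0,0,0.6]],[0,[0,3,0],[0,0,0.6]]]'>/dev/null;python3 st.py
```

```text
t 8.62 TCP rig mm [  4.8 -74.5  92. ] F rig [-0.6 -6.1 -1.4] grip 0.3
[[-0.001, -0.005, 1.0], [0.039, 0.999, 0.005], [-0.999, 0.039, -0.001]]
t 8.88 TCP rig mm [  4.7 -70.8  91.8] F rig [-0.3 -6.6 -1.7] grip 0.6
[[-0.002, -0.006, 1.0], [0.056, 0.998, 0.006], [-0.998, 0.056, -0.001]]
```

```bash
python3 -m inch '[[0,[0,3,0],[0,0,-0.6]],[0,[0,3,0],[0,0,-0.6]],[0,[0,3,0],[0,0,-0.6]],[0,[0,3,0],[0,0,0]]]'>/dev/null;python3 st.py; python3 -m inch '[[0,[0,3,0],[0,0,0]],[0,[0,3,0],[0,0,0]],[0,[0,3,0],[0,0,0]],[0,[0,3,0],[0,0,0]]]'>/dev/null;python3 st.py; python3 -m inch '[[0,[0,3,0],[0,0,0]],[0,[0,3,0],[0,0,0]],[0,[0,3,0],[0,0,0]],[0,[0,3,0],[0,0,0]]]'>/dev/null;python3 st.py
```

```text
t 9.38 TCP rig mm [  4.7 -65.1  92.3] F rig [-0.3 -5.4 -0.6] grip 0.3
[[-0.002, -0.007, 1.0], [0.014, 1.0, 0.007], [-1.0, 0.014, -0.002]]
t 9.88 TCP rig mm [  4.7 -58.9  92.4] F rig [-1.2 -5.5 -0.3] grip 0.3
[[-0.003, -0.009, 1.0], [0.004, 1.0, 0.009], [-1.0, 0.004, -0.003]]
t 10.38 TCP rig mm [  4.6 -52.8  92.6] F rig [-1.1 -5.8  0.3] grip 0.3
[[-0.004, -0.011, 1.0], [-0.005, 1.0, 0.011], [-1.0, -0.005, -0.004]]
```

```bash
for k in 1; do python3 -m inch '[[0,[0,3,0],[0,0,0.2]],[0,[0,3,0],[0,0,0.2]],[0,[0,3,0],[0,0,0.2]],[0,[0,3,0],[0,0,0.2]]]'>/dev/null;python3 st.py|head -1; python3 -m inch '[[0,[0,3,0],[0,0,0.2]],[0,[0,3,0],[0,0,0.2]],[0,[0,3,0],[0,0,0.2]],[0,[0,3,0],[0,0,0.2]]]'>/dev/null;python3 st.py|head -1; python3 -m inch '[[0,[0,3,0],[0,0,0.2]],[0,[0,3,0],[0,0,0.2]],[0,[0,3,0],[0,0,0.2]],[0,[0,3,0],[0,0,0.2]]]'>/dev/null;python3 st.py; done
```

```text
t 10.88 TCP rig mm [  4.6 -46.5  92.5] F rig [-0.2 -6.   0.6] grip 0.7
t 11.38 TCP rig mm [  4.5 -41.4  92.4] F rig [-1.  -7.4  0.1] grip 0.6
t 11.88 TCP rig mm [  4.5 -40.9  92.5] F rig [ -0.4 -11.1   0.2] grip 0.8
[[-0.008, -0.02, 1.0], [-0.001, 1.0, 0.02], [-1.0, -0.001, -0.008]]
```

```bash
python3 -m inch '[[0,[0,4,0],[0,0,0.2]],[0,[0,4,0],[0,0,0.2]],[0,[0,4,0],[0,0,0.2]]]'>/dev/null;python3 st.py; python3 -m inch '[[0,[0,0,0],[0,0,0]],[0,[0,0,0],[0,0,0]]]'>/dev/null;python3 st.py|head -1;
```

```text
t 12.25 TCP rig mm [  4.5 -41.   92.6] F rig [ -1.4 -13.7   0.8] grip 0.2
[[-0.01, -0.025, 1.0], [-0.01, 1.0, 0.025], [-1.0, -0.01, -0.01]]
t 12.5 TCP rig mm [  4.5 -41.9  92.7] F rig [-0.2 -1.2  0. ] grip -0.1
```

```bash
python3 -m inch '[[0,[0,-12,0],[0,0,0.5]],[0,[0,-14,0],[0,0,0]],[0,[-40,0,0],[0,0,0]],[0,[-40,0,0],[0,0,0]],[0,[0,0,-46],[1.2,-0.5,0]],[0,[0,0,-46],[0,0,0]],[0,[0,45,0],[0,0,0]],[0,[0,45,0],[0,0,0]],[0,[0,0,0],[0,0,0]]]'>/dev/null;python3 st.py
python3 - <<'E'
from h import *
a=imaging.camera("scene");cv2.imwrite("pics/v3.png",cv2.resize(a[150:280,260:460,::-1],None,fx=4,fy=4,interpolation=cv2.INTER_CUBIC))
print([(np.round(d["pixel"],1),round(d["confidence"],2)) for d in imaging.tip_of("scene","lock_tip")][:2])
h=[(d["pixel"],round(d["confidence"],2)) for d in imaging.tip_of("scene","carriage_handle")][:2]
print(h,tri([("scene",h[0][0])],.108)[0])
E
```

```text
t 13.62 TCP rig mm [-87.2  15.9 176.2] F rig [ 0.3 -0.2 -0.7] grip 0.7
[[0.001, 0.005, 1.0], [0.001, 1.0, -0.005], [-1.0, 0.001, 0.001]]
[(array([385.3, 185. ]), 0.6), (array([163.7, 269.2]), 0.38)]
[([349.0, 214.8], 0.91)] [0.59426055 0.03398216 0.108     ]
```

View pics/v3.png

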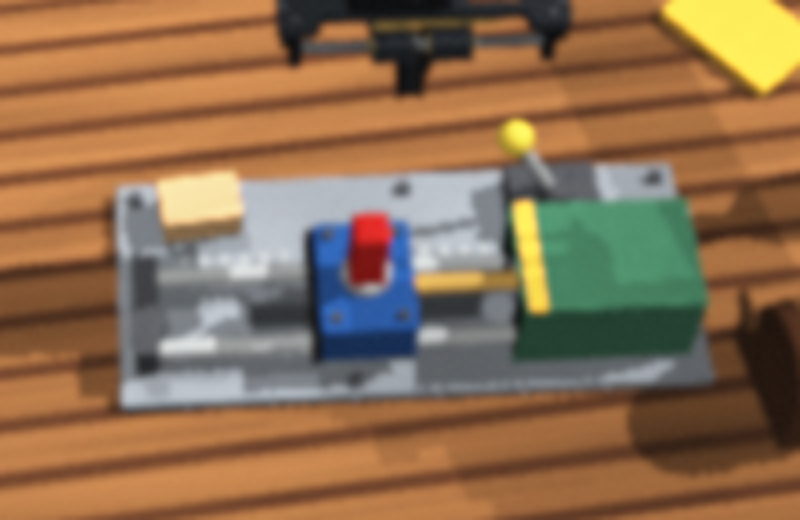

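The carriage now sits at about (365,290) with its rod in the hood. It has travelled about 87 mm and the lever is untouched at (517,137). Next I'll lower the fingers behind the ball and push.

```bash
python3 -m inch '[[0,[28,28,0],[0,0,0]],[0,[30,0,0],[0,0,0]],[0,[28,0,0],[0,0,0]],[0,[0,0,0],[0,0,0]]]'>/dev/null;python3 st.py; python3 -m inch '[[0,[0,12,0],[0,0,0]],[0,[0,12,0],[0,0,0]],[0,[0,10,0],[0,0,0]],[0,[0,10,0],[0,0,0]]]'>/dev/null;python3 st.py
```

```text
t 14.28 TCP rig mm [-82.6  36.7  88.6] F rig [-0.4 -0.2 -0.3] grip 0.4
[[0.005, 0.016, 1.0], [-0.001, 1.0, -0.016], [-1.0, -0.001, 0.005]]
t 14.78 TCP rig mm [-79.   82.   91.9] F rig [ 0.6 -1.9  3. ] grip 0.7
[[0.011, 0.018, 1.0], [-0.001, 1.0, -0.018], [-1.0, -0.0, 0.011]]
```

```bash
python3 -m inch '[[0,[0,-10,0],[-1,0,0]],[0,[0,0,-10],[0,0.5,0]],[0,[0,0,-3],[0,0,0]]]'>/dev/null;python3 st.py; python3 -m inch '[[0,[0,12,0],[0,0,0]],[0,[0,12,0],[0,0,0]],[0,[0,12,0],[0,0,0]],[0,[0,12,0],[0,0,0]]]'>/dev/null;python3 st.py;python3 -m inch '[[0,[0,12,0],[0,0,0]],[0,[0,12,-2],[0,0,0]],[0,[0,12,-2],[0,0,0]]]'>/dev/null;python3 st.py
```

```text
t 15.15 TCP rig mm [-93.2  72.4  92.2] F rig [ 0.8 -1.  -0.9] grip 0.4
[[0.003, -0.002, 1.0], [-0.0, 1.0, 0.002], [-1.0, -0.0, 0.003]]
t 15.65 TCP rig mm [-93.1 122.5  92.5] F rig [-0.7 -0.5  0.5] grip 0.6
[[0.003, -0.001, 1.0], [-0.001, 1.0, 0.001], [-1.0, -0.001, 0.003]]
t 16.02 TCP rig mm [-96.6 154.6  91.9] F rig [  9.5 -49.    6.6] grip 0.1
[[0.003, -0.011, 1.0], [-0.016, 1.0, 0.011], [-1.0, -0.017, 0.003]]
```

```bash
python3 -m inch '[[0,[0,-15,0],[0,0,0]],[0,[0,-25,0],[0,0,0]],[0,[-50,-20,0],[0,0,0]],[0,[-50,0,-20],[0,0,0]],[0,[-50,0,-50],[0,0,0]],[0,[0,0,0],[0,0,0]]]'>/dev/null;python3 st.py|head -1
python3 - <<'E'
from h import *
a=imaging.camera("scene");cv2.imwrite("pics/v4.png",cv2.resize(a[150:280,260:460,::-1],None,fx=4,fy=4,interpolation=cv2.INTER_CUBIC))
p=np.load("rigpose.npy")
for t,z in(("lock_tip",.104),("carriage_handle",.108)):
    for d in imaging.tip_of("scene",t)[:2]:
        X=tri([("scene",d["pixel"])],z)[0];print(t,np.round(d["pixel"],1),round(d["confidence"],2),"rig mm",(R.from_rotvec([0,0,-p[2]]).apply(X-np.r_[p[:2],0])*1000).round(1))
E
```

```text
t 16.77 TCP rig mm [-162.2   96.8  239.8] F rig [ 0.6  0.8 -0.3] grip 0.1
lock_tip [413.1 185. ] 0.62 rig mm [-85.5 169.3 104. ]
carriage_handle [348.1 211.7] 0.9 rig mm [ -0.5 -27.2 108. ]
```

View pics/v4.png

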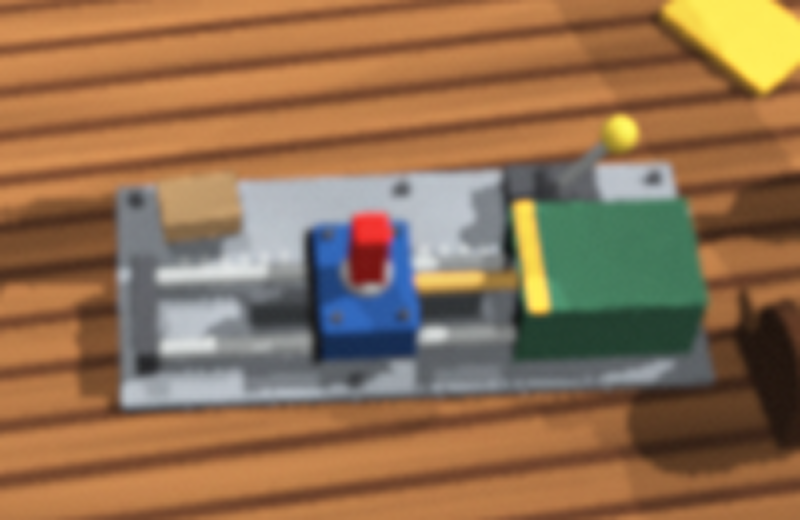

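The lever is fully over: the ball is at (620,133), rig y 169 against the expected 168. The carriage is still home and everything else is undisturbed, so I'm handing in.

```bash
python3 -c "
from rig import robot
print(robot.hand_in())"
```

```text
the job is handed in; nothing more can be done
None
```

I handed the job in at about 17 s of the 64 s allowed. The carriage is home against the stop and the lock lever is fully over; no verdict was reported.

- **Carriage:** Pushed by its handle with shut fingers, it broke free somewhere above the last reading of 18 N. It then slid at about 6 N of drag and stopped dead after about 87 mm. I held it there at 11–14 N at the wrist, which left roughly 5–8 N on the stop, well under the 22 N limit.
- **Lever:** In the last picture the ball is at rig y 169 mm, against 168 mm expected at its end. The robot is clear and everything else in view lies where it was.

**Checks that were off or not made:**
- The lever's end stop was met harder than intended. The wrist reading was about 49 N at the end of that move, below the 120 N wrist limit. It is above the 40 N limit on pressing with the arm or gripper body, though here only the fingertips were touching.
- On the first try at the lever the fingers sat about 9 mm off the ball's centre. I backed off and recentred before throwing it.
- The pad squeeze was never measured directly. I judged it from the stalled push and from the carriage not moving afterwards. The two picture readings of the handle pixel differ by about 3 px because the network is noisy, but the carriage looks the same in both pictures.

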